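Set out the check weights beside the balance in order of size

ROBOT

A 6-joint arm with a two-finger parallel gripper is mounted at the origin on a cart in front of the work surface, level with it; the furniture and walls round the work are solid. World frame = base frame: x ahead of the robot, y to its left, z up, the work surface at z = 0. Lengths are in m, angles in rad, forces in N, time in s.
With the tool pointing down it reaches from about 0.4 to 0.925 m from the base axis. Payload 12.5 kg.
Tool frame: the origin (TCP) lies at the very end of the fingers, on their centre line; the grasp point (between the pads) lies 19 mm behind it; z points along the fingers, y is the line along which they close (so a half turn about z gives the same grasp; the last joint's range is limited). The gripper opens to 95 mm and grips with 3 to 60 N. Pads are 20 mm wide; open, the fingers measure 119 mm over their backs; the gripper's body (75 mm by 180 mm) begins 59 mm behind the grasp point.
Start: joints at [-1.249, 0.491, 1.559, -0, 1.092, -0.106], TCP at [0.259, -0.569, 0.215] pointing down, gripper open.
Joint ranges: [-3.1, 3.1], [-0.84, 2.19], [0.05, 2.79], [-1.13, 4.28], [0.06, 2.93], [-2.69, 2.69]. Speed limits (rad/s): [2.22, 2.22, 2.79, 3.14, 3.14, 3.14].

INTERFACE

Orientations are given as [roll, pitch, yaw] about the fixed x, y, z axes, in that order (R = Rz(yaw) Ry(pitch) Rx(roll)).
In Python, from bench import * gives the robot as it stands. The module is installed in compiled form; this text tells all that it offers.
- The arm moves only by the tool move_arm, never from a script. Its argument "increments" is a list that holds one entry, the list of rows, each a list of 7 numbers: the shift along the world's x, y, z in m, then the turn, a rotation vector about the world's x, y, z in rad, then the finger opening in m, from 0 to 0.0951. In form: [[[x, y, z, ax, ay, az, grip], ...]]. A call has 1 to 8 rows; each row shifts and turns the commanded pose from where the row before left it; what a row does not reach is not made up. A row lasts 1/12 s, in which the tool goes at most 41.7 mm and 7.16 degrees, less where a joint would pass 70% of its speed; a pose out of reach is approached as far as the arm can. A call with a gripper value outside its range is refused whole. The fingers move at their own pace and stop on an object; "newtons" is the grip in N (left out, the last holds). Time passes only in rows, so rows that do not move let the fingers close. It gives the time, the measured TCP pose, the force, the opening and the grip force at its end, in the units of the state.
- read_state(): the state, without advancing time (a new reading comes with each control period).
- capture(name): name is "scene" or "top" or "wrist"; returns the picture (420x560x3 uint8, blue, green, red); there is no depth.
- camera_model(name): a dict with "fx", "fy", "cx", "cy" (pixels), "k1" (the pictures are not rectified: a ray, as slopes to the right and down, at radius r is drawn at 1 + k1 r^2 times it, then the intrinsics apply), "eye" and "rotation" of the camera in the world. Camera axes: x right, y down, z forward; pixel columns grow to the right and rows downward; lengths in m; the calibration is good to about 2 mm. A picture is of the moment at which its call begins: read the wrist's pose just before it. camera_model takes no time and is no camera call; for the wrist camera it gives the pose at the moment of the call.
- sign_off(): hands the job in; it is judged then, once.
Trained networks look in the newest picture that a camera, given by its name, has taken for a name from the list of things; names that differ only in an ending like _2 or _b are one class to them, and where a whole thing is asked for, a point or a joint stands for the part that bears it (a point fixed in the world has none). Each returns a list of dicts, best first, with "conf" (0 to 1); they miss things now and then, are a little off and sometimes report something else, mostly with a low value. They report only what shows in the picture. A call takes as long as a camera call.
- find_in(camera, query): "bbox" ([centre column, centre row, width, height] in pixels, round what is visible of it).
- silhouettes(camera, query): "mask" (420x560 bool, what is visible of it) and "bbox" ([centre column, centre row, width, height] in pixels, round what is visible of it).
The state is a dict: "t": time; "joints": joint angles; "joint_vel": joint speeds; "joint_efforts": joint torques, N m; "tool_pos": TCP position; "orientation": TCP orientation; "force": force on the tool from outside, world axes, zero at the start; "wrist_torque": the same for the moment, N m; "opening": opening from 0.0 (shut) to 1.0 (fully open); "finger_force": force on a finger pad.
Only numpy, scipy, OpenCV 4.12 (cv2) and the standard library are available. Lean on these libraries where they do the work, as an engineer would, in place of code of your own. Each camera call takes 0.05 s, during which the arm holds its last target. There are 200 camera calls.

TASK

Set the four brass check weights out in the rack for the balance's linearity check: in order of size, the largest in the seat nearest the balance and the smallest in the seat farthest from it, each standing upright in the middle of the recess of its own blue seat. The largest still stands on the balance pan, so lift it out through the round port in the lid of the draught shield. Do not knock the balance, do not tip a weight over, and leave the crucible where it is.

Things in the scene. Friction and masses are not known exactly. Their poses are not given: they have to be found in the camera images.
- weight_500: the largest of the four polished brass check weights: an upright cylinder 38 mm in diameter and 47 mm high to its shoulder, with a narrower knob 23 mm across on top, 63 mm high in all, 500 g; starts on the pan of the balance, inside the clear draught shield. Origin: centre of its underside; z along its axis, up.
- weight_200: the second largest of the four polished brass check weights: an upright cylinder 28 mm in diameter and 34 mm high to its shoulder, with a narrower knob 17 mm across on top, 47 mm high in all, 200 g; starts standing upright on the table in front, at any of four places. Origin: centre of its underside; z along its axis, up.
- weight_100: the second smallest of the four polished brass check weights: an upright cylinder 22 mm in diameter and 27 mm high to its shoulder, with a narrower knob 13 mm across on top, 38 mm high in all, 100 g; starts standing upright on the table in front, at any of four places. Origin: centre of its underside; z along its axis, up.
- weight_20: the smallest of the four polished brass check weights: an upright cylinder 14 mm in diameter and 17 mm high to its shoulder, with a narrower knob 8 mm across on top, 25 mm high in all, 20 g; starts standing upright on the table in front, at any of four places. Origin: centre of its underside; z along its axis, up.
- seat_1: blue square plastic seat of the weight rack, fixed, at the +y end of the row; four alike in a row in an aluminium channel, pitch 69 mm. 66 mm square with a round recess 54 mm across, 4 mm deep. Origin: centre of its underside; the recess floor is 8 mm, the rim 12 mm above it (rim 20 mm over the table); x across the row, y along it towards seat_1, z up.
- seat_2: blue square plastic seat of the weight rack, fixed, second, next to seat_1; four alike in a row in an aluminium channel, pitch 69 mm. 66 mm square with a round recess 54 mm across, 4 mm deep. Origin: centre of its underside; the recess floor is 8 mm, the rim 12 mm above it (rim 20 mm over the table); x across the row, y along it towards seat_1, z up.
- seat_3: blue square plastic seat of the weight rack, fixed, third, next to seat_4; four alike in a row in an aluminium channel, pitch 69 mm. 66 mm square with a round recess 54 mm across, 4 mm deep. Origin: centre of its underside; the recess floor is 8 mm, the rim 12 mm above it (rim 20 mm over the table); x across the row, y along it towards seat_1, z up.
- seat_4: blue square plastic seat of the weight rack, fixed, at the -y end of the row; four alike in a row in an aluminium channel, pitch 69 mm. 66 mm square with a round recess 54 mm across, 4 mm deep. Origin: centre of its underside; the recess floor is 8 mm, the rim 12 mm above it (rim 20 mm over the table); x across the row, y along it towards seat_1, z up.
- balance: white balance, fixed, left or right of the rack: housing 190 (x) x 170 mm (y), 53 mm high, display at the front (-x). Origin: centre of its underside, z up. Pan top 57 mm up, centred 20 mm behind the origin (+x). Round it a clear shield 146 mm across; its flat lid's top is 124 mm up, with a round port 118 mm across centred over the pan: open the fingers only part way to pass it.
- crucible: white porcelain crucible, an open cup 41 mm across the rim and 33 mm high, 28 g, loose, standing among the weights; a bystander. Origin: centre of its underside.

How it is judged:
At the end, for the whole second after the job is handed in: Outward from the balance: largest, second largest, second smallest, smallest weight, each within 15 mm of its seat's centre, on the recess floor (within 2.5 mm), upright within 0.08 rad, released and at rest; the crucible within 20 mm of its start (((y of balance in the frame of seat_1 above 0 m and (horizontal distance between weight_500 and seat_1 below 0.015 m and z of weight_500 in the frame of seat_1 between 0.0055 and 0.0105 m) and (horizontal distance between weight_200 and seat_2 below 0.015 m and z of weight_200 in the frame of seat_2 between 0.0055 and 0.0105 m) and (horizontal distance between weight_100 and seat_3 below 0.015 m and z of weight_100 in the frame of seat_3 between 0.0055 and 0.0105 m) and (horizontal distance between weight_20 and seat_4 below 0.015 m and z of weight_20 in the frame of seat_4 between 0.0055 and 0.0105 m)) or (y of balance in the frame of seat_1 below 0 m and (horizontal distance between weight_500 and seat_4 below 0.015 m and z of weight_500 in the frame of seat_4 between 0.0055 and 0.0105 m) and (horizontal distance between weight_200 and seat_3 below 0.015 m and z of weight_200 in the frame of seat_3 between 0.0055 and 0.0105 m) and (horizontal distance between weight_100 and seat_2 below 0.015 m and z of weight_100 in the frame of seat_2 between 0.0055 and 0.0105 m) and (horizontal distance between weight_20 and seat_1 below 0.015 m and z of weight_20 in the frame of seat_1 between 0.0055 and 0.0105 m))) and angle between each of weight_500, weight_200, weight_100, weight_20's own z axis and vertical below 0.08 rad and linear speed of each of weight_500, weight_200, weight_100, weight_20 below 0.02 m/s and contact force between the fingers and weight_500 below 0.1 N and contact force between the fingers and weight_200 below 0.1 N and contact force between the fingers and weight_100 below 0.1 N and contact force between the fingers and weight_20 below 0.1 N and distance of crucible from where it was at the start of the episode below 0.02 m); the robot touches nothing.
It fails at once if the robot knocks the balance or its shield (more than 10 N) (contact force between any of the fingers, the arm and balance above 10 N).
It fails at once if a weight is tipped over (more than 0.7 rad) (angle between any of weight_500, weight_200, weight_100, weight_20's own z axis and vertical above 0.7 rad).
It fails at once if the crucible is moved more than 20 mm (distance of crucible from where it was at the start of the episode above 0.02 m).
It also fails if it takes over 109 s, if anything falls off the work surface, if the arm or the gripper's body presses on something with over 40 N, if the wrist force passes 120 N, or if a joint passes its speed limit or range.

## Working session

There is one attempt and no reset: what is moved stays moved. The work goes in short steps, Python scripts to look and compute and a tool call to move; the robot and the scene stay as the last step left them, time stands still between calls to the robot, and variables do not carry over. Pictures are saved under pics/ and viewed, at most 14 in all, crops included, and the job is handed in when it is done.

Besides the shell and the picture viewer there is one more tool, called after "Request:" as name(argument=value, ...), one argument or row to a line, values as JSON. move_arm: Moves the arm, as the interface text tells. Its arguments: {"type":"object","properties":{"increments":{"type":"array","items":{"type":"array","items":{"type":"array","items":{"type":"number"}}}},"newtons":{"type":"number"}},"required":["increments"]}

```bash
mkdir -p pics; cat > h.py <<'E'
from bench import *
import numpy as np, cv2
def ray(m,u,v):
    d=np.array([(u-m["cx"])/m["fx"],(v-m["cy"])/m["fy"]]); p=d.copy()
    for _ in range(20): p=d/(1+m["k1"]*(p@p))
    r=np.array(m["rotation"])@np.array([p[0],p[1],1.]); return np.array(m["eye"]),r/np.linalg.norm(r)
def atz(m,u,v,z):
    e,r=ray(m,u,v); return e+r*(z-e[2])/r[2]
def proj(m,P):
    q=np.array(m["rotation"]).T@(np.array(P)-np.array(m["eye"])); p=q[:2]/q[2]; p=p*(1+m["k1"]*(p@p))
    return np.array([m["fx"]*p[0]+m["cx"],m["fy"]*p[1]+m["cy"]])
def tri(rs):
    A=np.zeros((3,3));b=np.zeros(3)
    for e,r in rs:
        Q=np.eye(3)-np.outer(r,r);A+=Q;b+=Q@e
    return np.linalg.solve(A,b)
E
python3 - <<'E'
from h import *
s=read_state();print(s)
ims=[]
for c in("scene","top"):
    im=capture(c);m=camera_model(c);print(c,{k:np.round(v,3).tolist() for k,v in m.items()})
    for q in("weight_500","weight_200","weight_100","weight_20","seat_1","balance","crucible"):
        for d in find_in(c,q)[:5]: print(c,q,round(d["conf"],2),np.round(d["bbox"],1).tolist(), np.round(atz(m,d["bbox"][0],d["bbox"][1],0.02),3).tolist())
    cv2.imwrite(f"pics/{c}0.png",im)
E
```

```text
{'t': 0.0, 'joints': array([-1.24859505e+00,  4.91529358e-01,  1.55943378e+00,  1.87924628e-05,
        1.09174211e+00, -1.05594484e-01]), 'joint_vel': array([ 2.02706461e-03,  3.23042130e-04,  1.11466801e-05,  9.57178044e-04,
       -1.67170987e-03,  1.13688014e-03]), 'joint_efforts': array([ 3.04114415e-03, -6.12641215e+01, -2.58191693e+01,  6.94326544e-02,
        4.82929498e-02, -1.00283169e-04]), 'tool_pos': array([ 0.25924047, -0.56842751,  0.21408592]), 'orientation': array([-3.14048801e+00, -1.33840501e-04,  4.27787014e-01]), 'force': array([0.35234933, 0.03757128, 0.27125042]), 'wrist_torque': array([-0.02146494,  0.0383116 ,  0.03923151]), 'finger_force': 0.0, 'opening': 0.996866367618616}
scene {'fx': 452.661, 'fy': 452.661, 'cx': 275.825, 'cy': 208.096, 'k1': -0.099, 'eye': [-0.127, 0.605, 0.455], 'rotation': [-1.993, 0.022, -2.381]}Traceback (most recent call last):
  File "<stdin>", line 7, in <module>
  File "h.py", line 8, in atz
    e,r=ray(m,u,v); return e+r*(z-e[2])/r[2]
                                        ~^^^
IndexError: invalid index to scalar variable.
```

```bash
sed -i 's/np.array(m\["rotation"\])/rot(m)/g' h.py; cat >> h.py <<'E'
from scipy.spatial.transform import Rotation
def rot(m): return Rotation.from_euler("xyz",m["rotation"]).as_matrix()
E
python3 - <<'E'
from h import *
for c in("scene","top"):
    im=capture(c);m=camera_model(c);print(c,{k:np.round(v,3).tolist() for k,v in m.items()})
    for q in("weight_500","weight_200","weight_100","weight_20","seat_1","balance","crucible"):
        for d in find_in(c,q)[:5]: print(c,q,round(d["conf"],2),np.round(d["bbox"],1).tolist(), np.round(atz(m,d["bbox"][0],d["bbox"][1],0.02),3).tolist())
    cv2.imwrite(f"pics/{c}0.png",im)
E
```

```text
scene {'fx': 452.661, 'fy': 452.661, 'cx': 275.825, 'cy': 208.096, 'k1': -0.099, 'eye': [-0.127, 0.605, 0.455], 'rotation': [-1.993, 0.022, -2.381]}
scene weight_500 0.76 [261.5, 254.7, 12.6, 26.3] [0.419, 0.086, 0.02]
scene weight_500 0.65 [156.1, 210.1, 17.9, 12.1] [0.756, 0.104, 0.02]
scene weight_500 0.42 [328.1, 221.1, 7.6, 20.1] [0.413, -0.114, 0.02]
scene weight_200 0.76 [261.5, 254.7, 12.6, 26.3] [0.419, 0.086, 0.02]
scene weight_200 0.65 [156.1, 210.1, 17.9, 12.1] [0.756, 0.104, 0.02]
scene weight_200 0.42 [328.1, 221.1, 7.6, 20.1] [0.413, -0.114, 0.02]
scene weight_100 0.76 [261.5, 254.7, 12.6, 26.3] [0.419, 0.086, 0.02]
scene weight_100 0.65 [156.1, 210.1, 17.9, 12.1] [0.756, 0.104, 0.02]
scene weight_100 0.42 [328.1, 221.1, 7.6, 20.1] [0.413, -0.114, 0.02]
scene weight_20 0.76 [261.5, 254.7, 12.6, 26.3] [0.419, 0.086, 0.02]
scene weight_20 0.65 [156.1, 210.1, 17.9, 12.1] [0.756, 0.104, 0.02]
scene weight_20 0.42 [328.1, 221.1, 7.6, 20.1] [0.413, -0.114, 0.02]
scene seat_1 0.93 [269.8, 209.9, 38.6, 18.4] [0.552, -0.073, 0.02]
scene seat_1 0.74 [288.4, 199.5, 42.4, 16.4] [0
[... 1461 characters left out ...]
 [193.1, 158.4, 19.3, 24.6] [0.6, 0.212, 0.02]
top weight_20 0.45 [411.7, 263.1, 8.6, 7.4] [0.367, -0.293, 0.02]
top weight_20 0.19 [410.2, 180.7, 30.6, 31.0] [0.558, -0.296, 0.02]
top seat_1 0.85 [321.9, 177.4, 30.0, 28.9] [0.561, -0.089, 0.02]
top seat_1 0.77 [378.9, 178.8, 32.5, 34.5] [0.561, -0.222, 0.02]
top seat_1 0.73 [352.7, 178.6, 29.8, 27.7] [0.56, -0.161, 0.02]
top seat_1 0.56 [410.5, 181.6, 29.3, 34.0] [0.556, -0.296, 0.02]
top balance 0.85 [194.2, 169.8, 84.0, 97.6] [0.573, 0.208, 0.02]
top crucible 0.5 [166.6, 251.2, 13.9, 20.8] [0.382, 0.26, 0.02]
top crucible 0.29 [354.9, 177.4, 28.5, 27.3] [0.563, -0.166, 0.02]
top crucible 0.23 [241.5, 241.9, 6.8, 15.6] [0.407, 0.093, 0.02]
```

View pics/scene0.png

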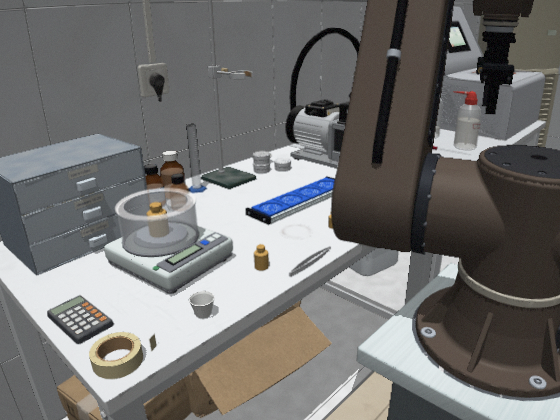

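View pics/top0.png

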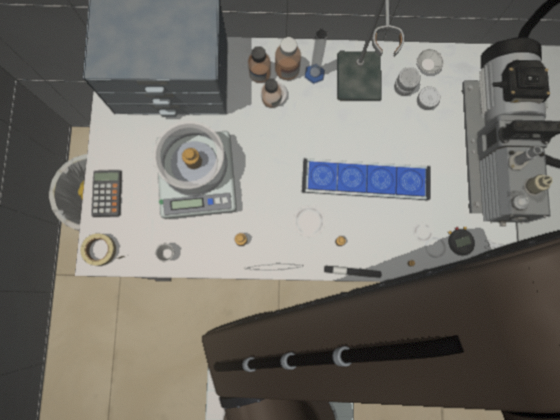

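The balance is on the left (+y), so 500→seat_1 (323,176 in top), 200 (241,240)→seat_2, 100 (340,241)→seat_3 and 20 (411,263)→seat_4. The crucible is at (166,252), well away from the weights. I'll bring the wrist camera over the table next.

Request:
move_arm(
  increments=[
    [[0.012,0.035,0.01,0,0,-0.0535,0.06],[0.012,0.035,0.01,0,0,-0.0535,0.06],[0.012,0.035,0.01,0,0,-0.0535,0.06],[0.012,0.035,0.01,0,0,-0.0535,0.06],[0.012,0.035,0.01,0,0,-0.0535,0.06],[0.012,0.035,0.01,0,0,-0.0535,0.06],[0.012,0.035,0.01,0,0,-0.0535,0.06],[0.012,0.035,0.01,0,0,-0.0535,0.06]],
  ],
)

```text
t: 1.57
tool_pos: [0.3555, -0.287, 0.2953]
orientation: [3.141, -0.0, -0.003]
force: [0.5, 0.3, 0.1]
opening: 0.636
finger_force: 0.0
```

Request:
move_arm(
  increments=[
    [[0.012,0.035,0.01,0,0,0,0.06],[0.012,0.035,0.01,0,0,0,0.06],[0.012,0.035,0.01,0,0,0,0.06],[0.012,0.035,0.01,0,0,0,0.06],[0,0,0,0,0,0,0.06],[0,0,0,0,0,0,0.06]],
  ],
)

```text
t: 2.07
tool_pos: [0.4038, -0.1473, 0.3352]
orientation: [3.141, -0.001, 0.004]
force: [0.2, 0.3, 0.5]
opening: 0.631
finger_force: 0.0
```

```bash
python3 - <<'E'
from h import *
s=read_state();print(s["t"],s["tool_pos"],s["orientation"],s["joints"],s["opening"])
m0=camera_model("wrist");im=capture("wrist");print(m0)
cv2.imwrite("pics/w1.png",im)
for q in("weight_500","seat_1","crucible"):
    for d in find_in("wrist",q)[:5]: print(q,round(d["conf"],2),np.round(d["bbox"],1).tolist(), np.round(atz(m0,d["bbox"][0],d["bbox"][1],0.02),3).tolist())
capture("top");m=camera_model("top")
for q in("weight_500","seat_1"):
    for d in find_in("top",q)[:5]: print(q,round(d["conf"],2),np.round(d["bbox"],1).tolist(), np.round(atz(m,d["bbox"][0],d["bbox"][1],0.02),3).tolist())
E
```

```text
2.0667 [ 0.40375564 -0.14730474  0.33524924] [ 3.14070559e+00 -1.25580729e-03  3.61975794e-03] [-5.03663501e-01  8.46144923e-02  1.81706126e+00 -1.74849884e-04
  1.23838830e+00  1.06357056e+00] 0.630532264577975
{'fx': 358.39473817634195, 'fy': 358.39473817634195, 'cx': 282.4285594414271, 'cy': 220.11426416444593, 'k1': 0.014806622011577775, 'eye': array([ 0.48442458, -0.14713701,  0.50686875]), 'rotation': array([ 2.85248019e+00, -7.38095721e-04, -1.56693969e+00])}
weight_500 0.7 [269.5, 169.7, 11.6, 17.0] [0.411, -0.13, 0.02]
weight_500 0.64 [102.0, 168.7, 31.1, 24.6] [0.411, 0.096, 0.02]
weight_500 0.6 [386.3, 202.2, 14.8, 9.1] [0.366, -0.293, 0.02]
seat_1 0.98 [234.7, 43.8, 52.0, 64.6] [0.566, -0.088, 0.02]
seat_1 0.78 [347.1, 52.2, 57.1, 62.1] [0.557, -0.227, 0.02]
seat_1 0.78 [403.0, 54.2, 66.3, 63.8] [0.555, -0.297, 0.02]
seat_1 0.73 [290.4, 47.5, 56.5, 59.5] [0.562, -0.157, 0.02]
crucible 0.38 [101.0, 170.3, 33.5, 22.6] [0.409, 0.098, 0.02]
weight_500 0.9 [192.1, 159.1, 18.9, 22.2] [0.598, 0.215, 0.02]
seat_1 0.97 [321.2, 177.7, 29.9, 27.8] [0.561, -0.087, 0.02]
seat_1 0.81 [352.7, 177.5, 29.0, 21.8] [0.563, -0.161, 0.02]
```

View pics/w1.png

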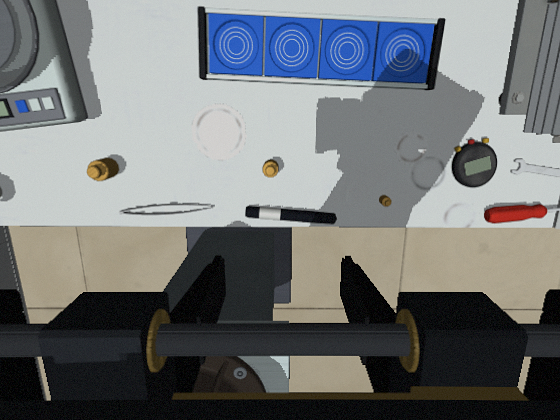

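The wrist view shows weight 200 at (102,168), 100 at (270,169) and 20 at (386,201). The four seats are centred near (235,45), (291,48), (347,51) and (403,54). I'll take a second wrist view and then fit the positions.

```bash
cat >> h.py <<'E'
from scipy.optimize import minimize
W={500:(.019,.047,.0115,.063),200:(.014,.034,.0085,.047),100:(.011,.027,.0065,.038),20:(.007,.017,.004,.025)}
A=np.linspace(0,2*np.pi,40,endpoint=False)
def model(m,w,x,y,z,S=6):
    r,h,rk,H=W[w]; im=np.zeros((420*S,560*S),np.uint8)
    for a,b,R in((0,h,r),(h,H,rk)):
        P=[proj(m,(x+R*np.cos(t),y+R*np.sin(t),z+k)) for k in(a,b) for t in A]
        cv2.fillConvexPoly(im,cv2.convexHull(np.round((np.array(P)+.5)*S).astype(np.int32)),1)
    return cv2.resize(im.astype(np.float32),(560,420),interpolation=cv2.INTER_AREA)
def brass(im):
    h=cv2.cvtColor(im,cv2.COLOR_BGR2HSV); return cv2.inRange(h,(8,90,30),(30,255,255))
def near(im,m,g,z,pad=25):
    k=brass(im); u,v=proj(m,(g[0],g[1],z+.015)).astype(int); o=np.zeros_like(k); s=np.s_[max(v-pad,0):v+pad,max(u-pad,0):u+pad]; o[s]=k[s]
    n,l,st,c=cv2.connectedComponentsWithStats(o); i=1+np.argmax(st[1:,4]); return (l==i).astype(np.float32),st[i]
def fitw(views,w,g,z,free=False):
    ms=[(m,)+near(im,m,g,z) for im,m in views]
    f=lambda p:sum((lambda M:1-np.minimum(M,k).sum()/np.maximum(M,k).sum())(model(m,w,p[0],p[1],p[2] if free else z)) for m,k,_ in ms)/len(ms)
    p0=list(g[:2])+([z] if free else []); s=[p0]+[[p0[j]+(.006 if i==j else 0) for j in range(len(p0))] for i in range(len(p0))]
    r=minimize(f,p0,method="Nelder-Mead",options=dict(initial_simplex=s,xatol=1e-4,fatol=1e-4,maxiter=60))
    return r.x,1-r.fun,[k[2] for k in ms]
def rack(im,m,z=.02):
    h=cv2.cvtColor(im,cv2.COLOR_BGR2HSV); k=cv2.inRange(h,(105,120,30),(125,255,255)); k=cv2.morphologyEx(k,cv2.MORPH_CLOSE,np.ones((7,7)))
    c=max(cv2.findContours(k,cv2.RETR_EXTERNAL,cv2.CHAIN_APPROX_NONE)[0],key=cv2.contourArea)[:,0]
    P=np.array([atz(m,u,v,z)[:2] for u,v in c]); (cx,cy),sz,a=cv2.minAreaRect((P*1000).astype(np.float32)); b=cv2.boxPoints(((cx,cy),sz,a))
    e=b[1]-b[0]; f=b[2]-b[1]; L=e if e@e>f@f else f; L=L/np.linalg.norm(L); L*=np.sign(L[1]); c=np.array([cx,cy])
    return [((c+L*k*69)/1000).round(4).tolist() for k in(1.5,.5,-.5,-1.5)],np.round(sz,1),np.degrees(np.arctan2(-L[0],L[1])).round(2)
E
echo "import pickle" >> h.py
python3 - <<'E'
from h import *
m=camera_model("wrist");im=cv2.imread("pics/w1.png");pickle.dump((im,m),open("v1.pkl","wb"))
print(rack(im,m)); t=cv2.imread("pics/top0.png");print(rack(t,camera_model("top")))
for w,g in((200,(.405,.09)),(100,(.41,-.13)),(20,(.366,-.293))):
    print(w,fitw([(im,m)],w,g,0), fitw([(t,camera_model("top"))],w,g,0))
E
```

```text
([[0.5638, -0.0924], [0.5606, -0.1613], [0.5574, -0.2303], [0.5542, -0.2992]], array([273.7,  66.8]), np.float32(-2.65))
([[0.566, -0.0896], [0.5631, -0.1586], [0.5603, -0.2275], [0.5575, -0.2965]], array([270. ,  63.6]), np.float32(-2.35))
200 (array([0.4112379 , 0.09296715]), np.float64(0.8656197786331177), [array([ 87, 158,  32,  23, 539], dtype=int32)]) (array([0.41243555, 0.09477246]), np.float64(0.7000188827514648), [array([235, 234,  12,  11, 103], dtype=int32)])
100 (array([ 0.41162638, -0.13272789]), np.float64(0.8339005708694458), [array([263, 160,  15,  17, 211], dtype=int32)]) (array([ 0.41265979, -0.13068134]), np.float64(0.6026431918144226), [array([336, 237,   9,   8,  57], dtype=int32)])
20 (array([ 0.36472714, -0.29472635]), np.float64(0.7923040986061096), [array([379, 195,  12,  11,  95], dtype=int32)]) (array([ 0.36814453, -0.29461719]), np.float64(0.4253731966018677), [array([409, 261,   5,   5,  19], dtype=int32)])
```

Request:
move_arm(
  increments=[
    [[0.004,0.035,-0.01,0,0,0,0.06],[0.004,0.035,-0.01,0,0,0,0.06],[0.004,0.035,-0.01,0,0,0,0.06],[0.004,0.035,-0.01,0,0,0,0.06],[0.004,0.035,-0.01,0,0,0,0.06],[0,0,0,0,0,0,0.06],[0,0,0,0,0,0,0.06]],
  ],
)

```text
t: 3.0
tool_pos: [0.4232, 0.0272, 0.2841]
orientation: [3.142, 0.001, 0.002]
force: [0.4, -0.3, 0.8]
opening: 0.631
finger_force: 0.0
```

```bash
python3 - <<'E'
from h import *
s=read_state();print(s["t"],s["tool_pos"],s["orientation"])
m=camera_model("wrist");im=capture("wrist");pickle.dump((im,m),open("v2.pkl","wb"));cv2.imwrite("pics/w2.png",im)
v1=pickle.load(open("v1.pkl","rb"))
print(rack(im,m)); print(proj(m,(.6,.21,.1)))
for w,g in((200,(.405,.09)),(100,(.41,-.13)),(20,(.366,-.293))):
    try:
        print(w,fitw([(im,m)],w,g,0)[:2], fitw([v1,(im,m)],w,g,0,True)[:2])
    except Exception as e: print(w,e)
for n in("top","scene"):
    mm=camera_model(n);i=cv2.imread(f"pics/{n}0.png"); print(n,fitw([(i,mm)],500,(.59,.21),.057))
t=[(cv2.imread(f"pics/{n}0.png"),camera_model(n)) for n in("top","scene")]
print(fitw(t,500,(.59,.21),.057,True))
E
```

```text
3.0 [0.42319422 0.02717229 0.28413904] [3.14153609e+00 1.33252592e-03 2.49012879e-03]
([[0.5661, -0.0685], [0.5634, -0.1375], [0.5607, -0.2064], [0.558, -0.2754]], array([233.4,  67.1]), np.float32(-2.25))
[71.02441019 -4.91318685]
200 (array([0.41126879, 0.09552   ]), np.float64(0.8753196001052856)) (array([ 0.40991191,  0.09716439, -0.00862764]), np.float64(0.8975730836391449))
100 (array([ 0.41342932, -0.13086461]), np.float64(0.8260325193405151)) (array([ 0.41141814, -0.13296116, -0.00754801]), np.float64(0.8484880030155182))
20 (array([ 0.36599318, -0.29507154]), np.float64(0.7883619666099548)) (array([ 0.36622101, -0.29372493,  0.00239447]), np.float64(0.7732237577438354))
top (array([0.58950602, 0.20819273]), np.float64(0.6149024367332458), [array([182, 148,  17,  18, 218], dtype=int32)])
scene (array([0.66771122, 0.15599613]), np.float64(0.32382601499557495), [array([147, 202,  19,  14, 179], dtype=int32)])
(array([0.58258468, 0.20348946, 0.05672685]), np.float64(0.4458644986152649), [array([182, 148,  17,  18, 218], dtype=int32), array([147, 202,  19,  14, 179], dtype=int32)])
```

View pics/w2.png

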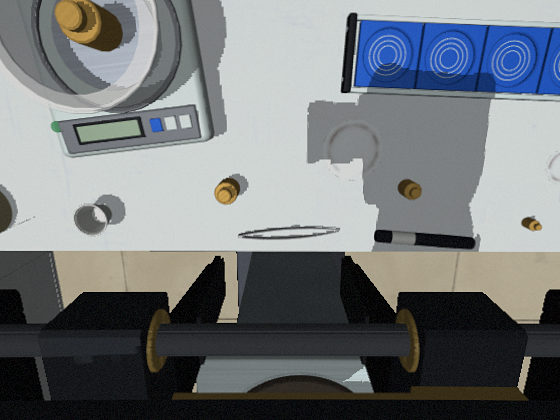

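View 2 shows weight 200 at (228,191), 100 at (410,188), 20 at (532,224), and the 500 on the pan at (88,23) through the port. Positions from the two views agree to about 2 mm, so I'll move onto weight 200.

Request:
move_arm(
  increments=[
    [[-0.0024,0.0138,-0.035,0,0,0,0.06],[-0.0024,0.0138,-0.035,0,0,0,0.06],[-0.0024,0.0138,-0.035,0,0,0,0.06],[-0.0024,0.0138,-0.035,0,0,0,0.06],[-0.0024,0.0138,-0.035,0,0,0,0.06],[0,0,0,0,0,0,0.06],[0,0,0,0,0,0,0.06]],
  ],
)

```text
t: 3.63
tool_pos: [0.4113, 0.0943, 0.1093]
orientation: [3.141, 0.003, -0.001]
force: [-0.2, -0.3, 0.7]
opening: 0.632
finger_force: 0.0
```

```bash
python3 - <<'E'
from h import *
s=read_state();print(s["t"],s["tool_pos"],s["orientation"])
m=camera_model("wrist");im=capture("wrist");cv2.imwrite("pics/w3.png",im)
print(fitw([(im,m)],200,(.411,.095),0))
print(fitw([(im,m),pickle.load(open("v1.pkl","rb"))],200,(.411,.095),0,True))
E
```

```text
3.6333 [0.4112836  0.09425368 0.10930112] [ 3.14116128e+00  3.10680087e-03 -8.79797958e-04]
(array([0.41105358, 0.09566637]), np.float64(0.9060680270195007), [array([ 262,  201,   37,   45, 1349], dtype=int32)])
(array([ 0.41005785,  0.0959182 , -0.00580187]), np.float64(0.9106591045856476), [array([ 262,  201,   37,   45, 1349], dtype=int32), array([ 87, 158,  32,  23, 539], dtype=int32)])
```

View pics/w3.png

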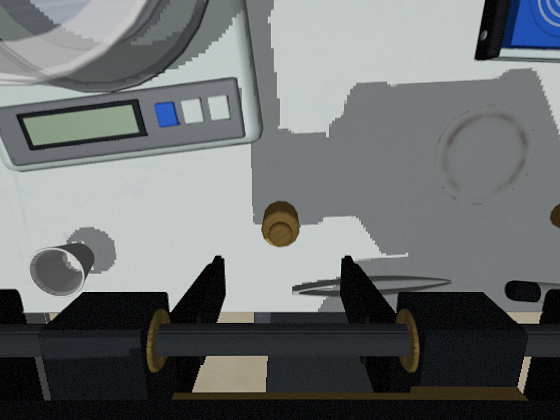

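Weight 200 shows at (281,225), centred between the fingers with nothing near it. I'll descend, grip and lift.

Request:
move_arm(
  increments=[
    [[0,0.001,-0.025,0,0,0,0.06],[0,0,-0.025,0,0,0,0.06],[0,0,-0.025,0,0,0,0.06],[0,0,-0.015,0,0,0,0.06],[0,0,-0.01,0,0,0,0.06],[0,0,0,0,0,0,0.06]],
  ],
)

```text
t: 4.18
tool_pos: [0.4126, 0.0952, 0.0101]
orientation: [3.142, -0.001, -0.002]
force: [-0.3, -0.9, 1.0]
opening: 0.631
finger_force: 0.0
```

Request:
move_arm(
  increments=[
    [[0,0,0,0,0,0,0.02],[0,0,0,0,0,0,0.02],[0,0,0,0,0,0,0.02],[0,0,0,0,0,0,0.02],[0,0,0,0,0,0,0.02],[0,0,0,0,0,0,0.02]],
  ],
  newtons=20,
)

```text
t: 4.68
tool_pos: [0.4116, 0.0963, 0.0101]
orientation: [3.142, -0.001, -0.0]
force: [0.3, -2.0, 8.8]
opening: 0.284
finger_force: 20.0
```

Request:
move_arm(
  increments=[
    [[0,0,0.01,0,0,0,0.02],[0,0,0.02,0,0,0,0.02],[0,0,0.035,0,0,0,0.02],[0,0,0.035,0,0,0,0.02]],
  ],
)

```text
t: 5.02
tool_pos: [0.4104, 0.0963, 0.1103]
orientation: [3.141, 0.003, -0.0]
force: [0.4, 0.6, -1.6]
opening: 0.286
finger_force: 20.0
```

Request:
move_arm(
  increments=[
    [[0.019,-0.032,0,0,0,0,0.02],[0.019,-0.032,0,0,0,0,0.02],[0.019,-0.032,0,0,0,0,0.02],[0.019,-0.032,0,0,0,0,0.02],[0.019,-0.032,0,0,0,0,0.02],[0.019,-0.032,0,0,0,0,0.02],[0.019,-0.032,0,0,0,0,0.02],[0.019,-0.032,0,0,0,0,0.02]],
  ],
)

```text
t: 5.68
tool_pos: [0.5637, -0.1613, 0.1094]
orientation: [-3.141, 0.001, -0.0]
force: [1.1, -0.3, -1.7]
opening: 0.289
finger_force: 20.0
```

Request:
move_arm(
  increments=[
    [[0,0,0,0,0,0,0.02],[0,0,0,0,0,0,0.02]],
  ],
)

```text
t: 5.85
tool_pos: [0.5633, -0.161, 0.1089]
orientation: [-3.141, 0.001, -0.002]
force: [-1.0, 0.7, -3.0]
opening: 0.29
finger_force: 20.0
```

```bash
python3 - <<'E'
from h import *
s=read_state();print(s["t"],s["tool_pos"],s["orientation"])
m=camera_model("wrist");im=capture("wrist");cv2.imwrite("pics/w4.png",im);pickle.dump((im,m),open("v4.pkl","wb"))
print(rack(im,m))
for d in find_in("wrist","seat_1")[:5]: print(round(d["conf"],2),np.round(d["bbox"],1).tolist(), np.round(atz(m,d["bbox"][0],d["bbox"][1],0.02),3).tolist())
E
```

```text
5.85 [ 0.56332085 -0.16101631  0.1089193 ] [-3.14129442e+00  9.62056738e-04 -2.29597274e-03]
([[0.5652, -0.0887], [0.5625, -0.1576], [0.5599, -0.2266], [0.5572, -0.2955]], array([276.2,  68.4]), np.float32(-2.23))
0.89 [277.4, 222.0, 92.7, 88.3] [0.565, -0.157, 0.02]
0.78 [460.1, 232.8, 110.9, 92.0] [0.556, -0.297, 0.02]
0.7 [185.2, 220.7, 90.1, 91.7] [0.566, -0.088, 0.02]
0.6 [369.2, 228.9, 92.6, 89.5] [0.559, -0.227, 0.02]
```

View pics/w4.png

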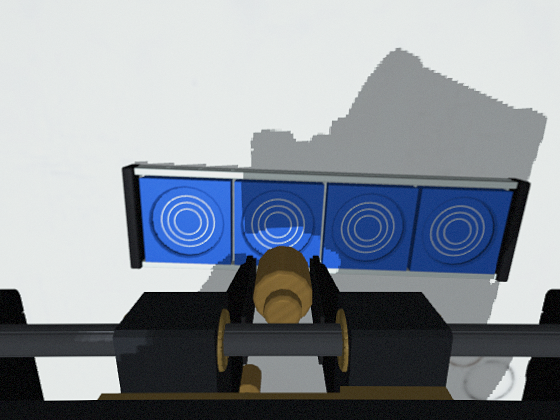

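The weight is held upright at (283,285). The ring centres sit at about (188,222), (278,225), (368,228) and (457,231). I'll triangulate the seats against view 1.

```bash
python3 - <<'E'
from h import *
v1=pickle.load(open("v1.pkl","rb"))[1];v4=pickle.load(open("v4.pkl","rb"))[1]
for a,b in(((236,45),(188,222)),((292,48),(278,225)),((348,50),(368,228)),((404,53),(457,231))):
    print(tri([ray(v1,*a),ray(v4,*b)]).round(4),atz(v1,*a,.016).round(4),atz(v4,*b,.016).round(4))
E
```

```text
[ 0.5642 -0.0911  0.0192] [ 0.5642 -0.0924  0.016 ] [ 0.5637 -0.0885  0.016 ]
[ 0.5609 -0.1599  0.0157] [ 0.5607 -0.1619  0.016 ] [ 0.5612 -0.1578  0.016 ]
[ 0.5582 -0.23    0.0139] [ 0.5582 -0.2316  0.016 ] [ 0.5586 -0.2275  0.016 ]
[ 0.5545 -0.3015  0.01  ] [ 0.5545 -0.3015  0.016 ] [ 0.5561 -0.2964  0.016 ]
```

Request:
move_arm(
  increments=[
    [[-0.002,0,-0.03,0,0,0,0.02],[0,0,-0.03,0,0,0,0.02],[0,0,-0.012,0,0,0,0.02],[0,0,-0.007,0,0,0,0.02],[0,0,-0.0035,0,0,0,0.02],[0,0,0,0,0,0,0.02]],
  ],
)

```text
t: 6.45
tool_pos: [0.5615, -0.1593, 0.0274]
orientation: [3.142, -0.0, 0.0]
force: [-0.2, 0.7, -1.5]
opening: 0.289
finger_force: 20.0
```

Request:
move_arm(
  increments=[
    [[0,0,-0.001,0,0,0,0.02],[0,0,-0.001,0,0,0,0.02],[0,0,0,0,0,0,0.02]],
  ],
)

```text
t: 6.7
tool_pos: [0.5619, -0.1598, 0.0262]
orientation: [3.141, -0.002, -0.0]
force: [0.1, 0.6, 1.7]
opening: 0.289
finger_force: 20.0
```

Request:
move_arm(
  increments=[
    [[0,0,0,0,0,0,0.05],[0,0,0,0,0,0,0.05],[0,0,0,0,0,0,0.05],[0,0,0,0,0,0,0.05],[0,0,0.015,0,0,0,0.05],[0,0,0.03,0,0,0,0.05],[0,0,0.03,0,0,0,0.05],[0,0,0.025,0,0,0,0.05]],
  ],
)

```text
t: 7.37
tool_pos: [0.5614, -0.1597, 0.1268]
orientation: [3.141, -0.0, -0.0]
force: [0.3, 0.4, 0.1]
opening: 0.526
finger_force: 0.0
```

Request:
move_arm(
  increments=[
    [[-0.037,0.007,0.01,0,0,0,0.05],[-0.037,0.007,0.01,0,0,0,0.05],[-0.037,0.007,0,0,0,0,0.05],[-0.037,0.007,-0.01,0,0,0,0.05],[-0.001,0,-0.01,0,0,0,0.05],[0,0,0,0,0,0,0.05]],
  ],
)

```text
t: 7.87
tool_pos: [0.4106, -0.1312, 0.1247]
orientation: [-3.141, 0.001, -0.001]
force: [-0.2, -0.2, 0.2]
opening: 0.528
finger_force: 0.0
```

```bash
python3 - <<'E'
from h import *
s=read_state();print(s["t"],s["tool_pos"],s["orientation"])
m=camera_model("wrist");im=capture("wrist");cv2.imwrite("pics/w5.png",im)
v1=pickle.load(open("v1.pkl","rb"))
print(fitw([(im,m)],100,(.412,-.132),0))
print(fitw([(im,m),v1],100,(.412,-.132),0,True))
print(fitw([(im,m)],200,(.561,-.16),.016))
print(fitw([(im,m),pickle.load(open("v2.pkl","rb"))],20,(.366,-.294),0))
E
```

```text
7.8667 [ 0.41055416 -0.13120455  0.12466293] [-3.14099076e+00  1.45856800e-03 -9.18627117e-04]
(array([ 0.41367167, -0.1307794 ]), np.float64(0.8865598440170288), [array([269, 198,  27,  32, 705], dtype=int32)])
(array([ 0.40833166, -0.13132539, -0.01812988]), np.float64(0.9004324078559875), [array([269, 198,  27,  32, 705], dtype=int32), array([263, 160,  15,  17, 211], dtype=int32)])
(array([ 0.5640099 , -0.16069741]), np.float64(0.9734289646148682), [array([305,   0,  45,  25, 854], dtype=int32)])
(array([ 0.3667028 , -0.29388794]), np.float64(0.8097451627254486), [array([460, 253,  26,  22, 365], dtype=int32), array([522, 218,  20,  13, 169], dtype=int32)])
```

View pics/w5.png

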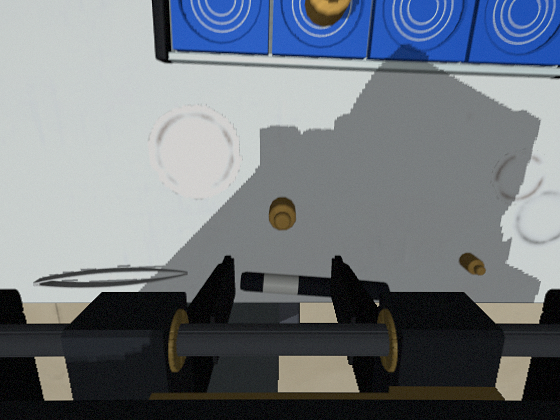

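Weight 200 stands in seat 2 at (328,8), and weight 100 shows at (283,213), between the fingers. I'll descend and grip the 100.

Request:
move_arm(
  increments=[
    [[0.001,0.001,-0.03,0,0,0,0.05],[0,0,-0.03,0,0,0,0.05],[0,0,-0.03,0,0,0,0.05],[0,0,-0.015,0,0,0,0.05],[0,0,-0.0125,0,0,0,0.05],[0,0,0,0,0,0,0.05]],
  ],
)

```text
t: 8.42
tool_pos: [0.4139, -0.1308, 0.0057]
orientation: [-3.141, 0.002, -0.0]
force: [-0.1, -0.1, 0.8]
opening: 0.525
finger_force: 0.0
```

Request:
move_arm(
  increments=[
    [[0,0,0,0,0,0,0.014],[0,0,0,0,0,0,0.014],[0,0,0,0,0,0,0.014],[0,0,0,0,0,0,0.014],[0,0,0,0,0,0,0.014],[0,0,0,0,0,0,0.014]],
  ],
  newtons=15,
)

```text
t: 8.92
tool_pos: [0.4137, -0.1308, 0.0083]
orientation: [3.141, -0.001, -0.0]
force: [-0.5, 0.1, 7.2]
opening: 0.224
finger_force: 15.0
```

Request:
move_arm(
  increments=[
    [[0,0,0.01,0,0,0,0.014],[0,0,0.02,0,0,0,0.014],[0,0,0.035,0,0,0,0.014],[0,0,0.035,0,0,0,0.014]],
  ],
)

```text
t: 9.25
tool_pos: [0.4126, -0.1304, 0.1085]
orientation: [-3.141, 0.002, -0.0]
force: [0.3, -0.3, -1.4]
opening: 0.224
finger_force: 15.0
```

Request:
move_arm(
  increments=[
    [[0.029,-0.0196,0,0,0,0,0.014],[0.029,-0.0196,0,0,0,0,0.014],[0.029,-0.0196,0,0,0,0,0.014],[0.029,-0.0196,0,0,0,0,0.014],[0.029,-0.0196,0,0,0,0,0.014],[0,0,0,0,0,0,0.014]],
  ],
)

```text
t: 9.75
tool_pos: [0.5625, -0.232, 0.1078]
orientation: [3.139, -0.004, -0.001]
force: [-1.5, 1.4, -1.1]
opening: 0.224
finger_force: 15.0
```

Request:
move_arm(
  increments=[
    [[0,0,-0.03,0,0,0,0.014],[0,0,-0.03,0,0,0,0.014],[0,0,-0.012,0,0,0,0.014],[0,0,-0.007,0,0,0,0.014],[0,0,-0.0035,0,0,0,0.014],[0,0,-0.001,0,0,0,0.014],[0,0,0,0,0,0,0.014]],
  ],
)

```text
t: 10.33
tool_pos: [0.5588, -0.2289, 0.0251]
orientation: [3.141, -0.001, -0.0]
force: [0.8, -1.0, -1.8]
opening: 0.226
finger_force: 15.0
```

Request:
move_arm(
  increments=[
    [[0,0,-0.001,0,0,0,0.014],[0,0,-0.0005,0,0,0,0.014],[0,0,0,0,0,0,0.014]],
  ],
)

```text
t: 10.58
tool_pos: [0.5589, -0.229, 0.0243]
orientation: [3.14, -0.002, -0.0]
force: [-1.5, 0.4, 8.0]
opening: 0.222
finger_force: 15.0
```

Request:
move_arm(
  increments=[
    [[0,0,0,0,0,0,0.045],[0,0,0,0,0,0,0.045],[0,0,0,0,0,0,0.045],[0,0,0,0,0,0,0.045],[0,0,0.015,0,0,0,0.045],[0,0,0.03,0,0,0,0.045],[0,0,0.03,0,0,0,0.045],[0,0,0.025,0,0,0,0.045]],
  ],
)

```text
t: 11.25
tool_pos: [0.5584, -0.2287, 0.1244]
orientation: [3.141, -0.0, -0.0]
force: [0.1, -0.1, 0.8]
opening: 0.472
finger_force: 0.0
```

Request:
move_arm(
  increments=[
    [[-0.032,-0.011,0,0,0,0,0.045],[-0.032,-0.011,0,0,0,0,0.045],[-0.032,-0.011,0,0,0,0,0.045],[-0.032,-0.011,0,0,0,0,0.045],[-0.032,-0.011,0,0,0,0,0.045],[-0.032,-0.01,0,0,0,0,0.045],[0,0,0,0,0,0,0.045],[0,0,0,0,0,0,0.045]],
  ],
)

```text
t: 11.92
tool_pos: [0.3654, -0.2943, 0.123]
orientation: [3.141, -0.0, -0.003]
force: [0.6, -0.5, 0.8]
opening: 0.472
finger_force: 0.0
```

```bash
python3 - <<'E'
from h import *
s=read_state();print(s["t"],s["tool_pos"],s["orientation"])
m=camera_model("wrist");im=capture("wrist");cv2.imwrite("pics/w6.png",im)
print(fitw([(im,m)],20,(.3665,-.294),0))
print(fitw([(im,m)],100,(.558,-.229),.016))
E
```

```text
11.9167 [ 0.36541254 -0.29429835  0.12297886] [ 3.14129759e+00 -2.28484189e-04 -2.87365148e-03]
(array([ 0.36710905, -0.29314616]), np.float64(0.8568646907806396), [array([273, 204,  17,  20, 269], dtype=int32)])
(array([ 0.558, -0.229]), np.float64(0.0), [array([179, 309,  19,  57, 596], dtype=int32)])
```

View pics/w6.png

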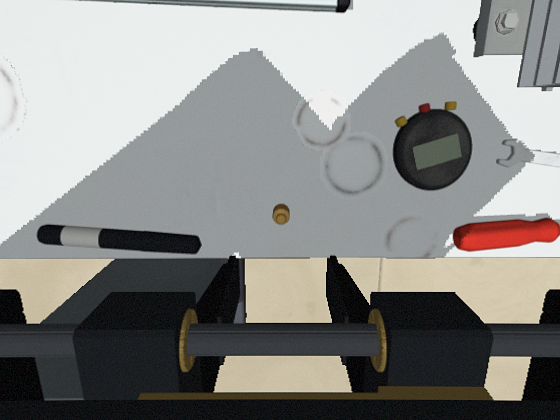

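Weight 20 shows at (281,213), between the fingers, with the pen and stopwatch clear of them. I'll descend and grip it.

Request:
move_arm(
  increments=[
    [[0.001,0.001,-0.03,0,0,0,0.045],[0,0,-0.03,0,0,0,0.045],[0,0,-0.03,0,0,0,0.045],[0,0,-0.014,0,0,0,0.045],[0,0,-0.008,0,0,0,0.045],[0,0,-0.005,0,0,0,0.045],[0,0,0,0,0,0,0.045]],
  ],
)

```text
t: 12.55
tool_pos: [0.3679, -0.2925, 0.0052]
orientation: [-3.141, 0.0, 0.001]
force: [-0.4, 1.1, -0.3]
opening: 0.474
finger_force: 0.0
```

Request:
move_arm(
  increments=[
    [[0,0,0,0,0,0,0.007],[0,0,0,0,0,0,0.007],[0,0,0,0,0,0,0.007],[0,0,0,0,0,0,0.007],[0,0,0,0,0,0,0.007],[0,0,0,0,0,0,0.007]],
  ],
  newtons=8,
)

```text
t: 13.05
tool_pos: [0.3674, -0.2929, 0.006]
orientation: [3.141, -0.001, -0.0]
force: [-0.3, -0.2, 4.1]
opening: 0.141
finger_force: 8.0
```

Request:
move_arm(
  increments=[
    [[0,0,0.01,0,0,0,0.007],[0,0,0.02,0,0,0,0.007],[0,0,0.035,0,0,0,0.007],[0,0,0.035,0,0,0,0.007]],
  ],
)

```text
t: 13.38
tool_pos: [0.3668, -0.2921, 0.1069]
orientation: [-3.14, 0.002, -0.0]
force: [1.6, -0.3, 0.0]
opening: 0.141
finger_force: 8.0
```

Request:
move_arm(
  increments=[
    [[0.0314,-0.0008,0,0,0,0,0.007],[0.0314,-0.0008,0,0,0,0,0.007],[0.0314,-0.0008,0,0,0,0,0.007],[0.0314,-0.0008,0,0,0,0,0.007],[0.0314,-0.0008,0,0,0,0,0.007],[0.0314,-0.0008,0,0,0,0,0.007],[0,0,0,0,0,0,0.007]],
  ],
)

```text
t: 13.97
tool_pos: [0.5601, -0.2974, 0.1064]
orientation: [3.14, -0.003, 0.002]
force: [-0.4, 0.2, -0.9]
opening: 0.141
finger_force: 8.0
```

Request:
move_arm(
  increments=[
    [[0,0,-0.03,0,0,0,0.007],[0,0,-0.03,0,0,0,0.007],[0,0,-0.012,0,0,0,0.007],[0,0,-0.007,0,0,0,0.007],[0,0,-0.0025,0,0,0,0.007],[0,0,-0.0015,0,0,0,0.007],[0,0,0,0,0,0,0.007]],
  ],
)

```text
t: 14.55
tool_pos: [0.5561, -0.2979, 0.0237]
orientation: [3.141, -0.001, -0.0]
force: [0.7, -0.4, -0.5]
opening: 0.143
finger_force: 8.0
```

Request:
move_arm(
  increments=[
    [[0,0,-0.001,0,0,0,0.007],[0,0,-0.0005,0,0,0,0.007],[0,0,0,0,0,0,0.007]],
  ],
)

```text
t: 14.8
tool_pos: [0.5561, -0.2977, 0.0221]
orientation: [3.141, -0.001, -0.0]
force: [-0.2, 0.7, 3.9]
opening: 0.14
finger_force: 8.0
```

Request:
move_arm(
  increments=[
    [[0,0,0,0,0,0,0.035],[0,0,0,0,0,0,0.035],[0,0,0,0,0,0,0.035],[0,0,0,0,0,0,0.035],[0,0,0.015,0,0,0,0.035],[0,0,0.03,0,0,0,0.035],[0,0,0.04,0,0,0,0.035],[0,0,0.04,0,0,0,0.035]],
  ],
)

```text
t: 15.47
tool_pos: [0.5552, -0.2971, 0.1469]
orientation: [-3.14, 0.002, -0.0]
force: [0.3, -0.9, 0.7]
opening: 0.372
finger_force: 0.0
```

```bash
python3 - <<'E'
from h import *
m=camera_model("top")
print("cabinet foot",atz(m,105,112,0).round(3),atz(m,225,112,0).round(3))
s=camera_model("scene")
print("scene top front-left corner at heights",[tri([ray(s,*a),ray(m,*b)]).round(3) for a,b in(((20,185),(90,72)),((143,149),(220,75)))])
im=capture("top");cv2.imwrite("pics/top1.png",im)
E
```

```text
cabinet foot [0.716 0.433 0.   ] [0.725 0.145 0.   ]
scene top front-left corner at heights [array([0.727, 0.397, 0.181]), array([0.728, 0.135, 0.184])]
```

View pics/top1.png

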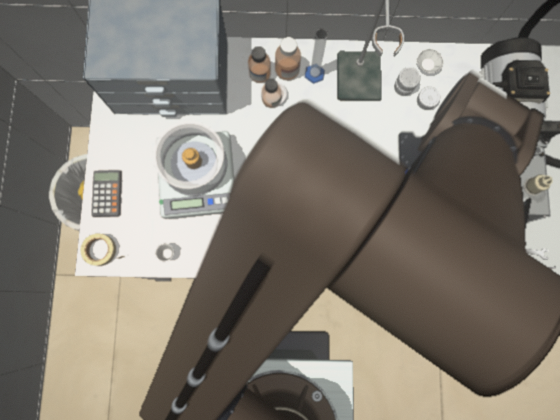

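The top view shows the balance clear with the 500 at (191,157). The cabinet behind it is about 0.18 m tall with its front at x≈0.725, so there is room. I'll move over to the balance high up.

Request:
move_arm(
  increments=[
    [[0.002,0.039,0.013,0,0,0,0.055],[0.002,0.039,0.013,0,0,0,0.055],[0.002,0.039,0.013,0,0,0,0.055],[0.002,0.039,0.013,0,0,0,0.055],[0.002,0.039,0.013,0,0,0,0.055],[0.002,0.039,0.013,0,0,0,0.055],[0.002,0.039,0.013,0,0,0,0.055],[0.002,0.039,0.013,0,0,0,0.055]],
  ],
)

```text
t: 16.18
tool_pos: [0.5714, 0.0164, 0.2507]
orientation: [3.142, -0.0, -0.0]
force: [-0.0, 0.0, -0.5]
opening: 0.577
finger_force: 0.0
```

Request:
move_arm(
  increments=[
    [[0.002,0.036,0,0,0,0,0.055],[0.002,0.036,0,0,0,0,0.055],[0.002,0.036,0,0,0,0,0.055],[0,0,0,0,0,0,0.055],[0,0,0,0,0,0,0.055]],
  ],
)

```text
t: 16.6
tool_pos: [0.5775, 0.1242, 0.2498]
orientation: [3.141, 0.0, 0.003]
force: [0.6, -0.3, 0.3]
opening: 0.578
finger_force: 0.0
```

```bash
python3 - <<'E'
from h import *
s=read_state();print(s["t"],s["tool_pos"],s["orientation"])
m=camera_model("wrist");im=capture("wrist");cv2.imwrite("pics/w7.png",im);pickle.dump((im,m),open("v7.pkl","wb"))
for d in find_in("wrist","weight_500")[:5]: print(round(d["conf"],2),np.round(d["bbox"],1))
print(fitw([(im,m)],500,(.59,.208),.057))
E
```

```text
16.6 [0.5774546  0.12419988 0.24976416] [3.14143029e+00 3.70143423e-04 2.88058394e-03]
0.65 [537.3 204.2  39.2  31.5]
(array([0.58138931, 0.20420173]), np.float64(0.7240539193153381), [array([ 174,  174,   48,   35, 1311], dtype=int32)])
```

View pics/w7.png

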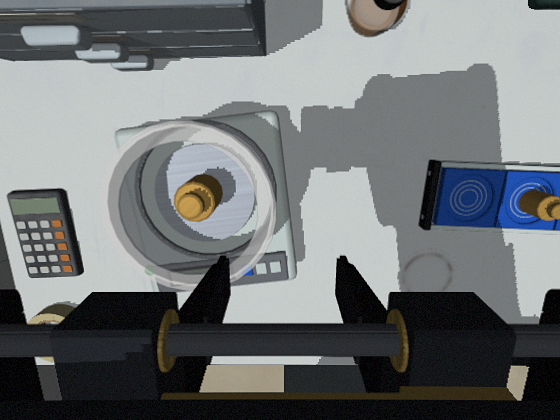

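```bash
sed -i 's/pad=25/pad=32/' h.py; python3 - <<'E'
from h import *
im,m=pickle.load(open("v7.pkl","rb"))
print(near(im,m,(.583,.205),.057)[1],fitw([(im,m)],500,(.583,.205),.057))
t=(cv2.imread("pics/top1.png"),camera_model("top"))
print(fitw([t],500,(.585,.205),.057)); print(fitw([t,(im,m)],500,(.585,.205),.057,True))
print("lid",atz(m,191.5,205,.124),"pan",atz(m,212,190,.057))
E
```

```text
[ 174  174   48   47 1650] (array([0.58084677, 0.20413153]), np.float64(0.911273717880249), [array([ 174,  174,   48,   47, 1650], dtype=int32)])
(array([0.5843161 , 0.20571347]), np.float64(0.616884171962738), [array([182, 148,  17,  18, 218], dtype=int32)])
(array([0.5805989 , 0.20492128, 0.05415628]), np.float64(0.769042044878006), [array([182, 148,  17,  18, 218], dtype=int32), array([ 174,  174,   48,   47, 1650], dtype=int32)])
lid [0.582674   0.20163716 0.124     ] pan [0.58167445 0.19680497 0.057     ]
```

Request:
move_arm(
  increments=[
    [[0.003,0.02,0,0,0,0,0.055],[0.002,0.03,0,0,0,0,0.055],[0,0.03,0,0,0,0,0.055],[0,0,0,0,0,0,0.055],[0,0,0,0,0,0,0.055]],
  ],
)

```text
t: 17.12
tool_pos: [0.5828, 0.2022, 0.2499]
orientation: [3.141, 0.0, 0.0]
force: [1.1, -1.7, -0.8]
opening: 0.576
finger_force: 0.0
```

```bash
python3 - <<'E'
from h import *
s=read_state();print(s["t"],s["tool_pos"],s["orientation"])
m=camera_model("wrist");im=capture("wrist");cv2.imwrite("pics/w8.png",im);pickle.dump((im,m),open("v8.pkl","wb"))
v=pickle.load(open("v7.pkl","rb"))
for f in(0,1): print(fitw([(im,m)],500,(.583,.205),.057)if not f else fitw([v,(im,m)],500,(.583,.205),.057,True))
E
```

```text
17.1167 [0.58279235 0.20223429 0.24986174] [3.14123400e+00 3.66211546e-04 1.32942381e-04]
(array([0.5806656, 0.2048151]), np.float64(0.9209173321723938), [array([ 260,  180,   40,   47, 1498], dtype=int32)])
(array([0.57928992, 0.20523989, 0.05134069]), np.float64(0.9382333159446716), [array([ 174,  174,   48,   47, 1650], dtype=int32), array([ 260,  180,   40,   47, 1498], dtype=int32)])
```

View pics/w8.png

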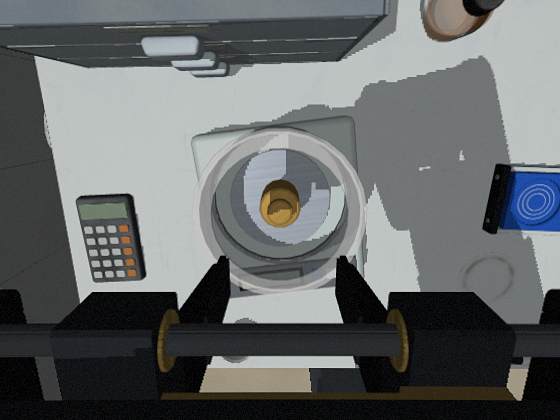

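Weight 500 is at (280,205) inside the lid ring (centre ≈(281,210)), so the fingers will have about 16 mm clearance per side in the port. I'll descend in two steps.

Request:
move_arm(
  increments=[
    [[-0.0015,0.0025,-0.03,0,0,0,0.055],[0,0,-0.03,0,0,0,0.055],[0,0,-0.025,0,0,0,0.055],[0,0,-0.015,0,0,0,0.055],[0,0,0,0,0,0,0.055]],
  ],
)

```text
t: 17.58
tool_pos: [0.5801, 0.2028, 0.147]
orientation: [3.14, 0.005, -0.002]
force: [-0.2, 0.3, -0.1]
opening: 0.58
finger_force: 0.0
```

Request:
move_arm(
  increments=[
    [[0,0,-0.015,0,0,0,0.055],[0,0,-0.015,0,0,0,0.055],[0,0,-0.015,0,0,0,0.055],[0,0,-0.015,0,0,0,0.055],[0,0,-0.0125,0,0,0,0.055],[0,0,0,0,0,0,0.055],[0,0,0,0,0,0,0.055]],
  ],
)

```text
t: 18.17
tool_pos: [0.5818, 0.2041, 0.0785]
orientation: [3.141, -0.0, -0.001]
force: [0.8, -0.9, 0.4]
opening: 0.577
finger_force: 0.0
```

Request:
move_arm(
  increments=[
    [[0,0,0,0,0,0,0.03],[0,0,0,0,0,0,0.03],[0,0,0,0,0,0,0.03],[0,0,0,0,0,0,0.03],[0,0,0,0,0,0,0.03],[0,0,0,0,0,0,0.03]],
  ],
  newtons=35,
)

```text
t: 18.67
tool_pos: [0.5816, 0.2051, 0.0786]
orientation: [-3.141, -0.001, -0.0]
force: [-0.9, -0.7, 7.8]
opening: 0.389
finger_force: 35.0
```

Request:
move_arm(
  increments=[
    [[0,0,0.005,0,0,0,0.03],[0,0,0.015,0,0,0,0.03],[0,0,0.02,0,0,0,0.03],[0,0,0.02,0,0,0,0.03],[0,0,0.02,0,0,0,0.03],[0,0,0.02,0,0,0,0.03],[0,0,0.02,0,0,0,0.03],[0,0,0,0,0,0,0.03]],
  ],
)

```text
t: 19.33
tool_pos: [0.5822, 0.2053, 0.2012]
orientation: [-3.141, -0.005, -0.0]
force: [0.8, -1.3, -3.9]
opening: 0.394
finger_force: 35.0
```

```bash
python3 - <<'E'
from h import *
m=camera_model("wrist");im=capture("wrist");s=read_state();print(s["tool_pos"],s["force"],s["opening"],s["finger_force"])
print(fitw([(im,m)],500,s["tool_pos"],s["tool_pos"][2]-.021))
E
```

```text
[0.58155958 0.20515704 0.1988926 ] [ 0.22257421 -0.61805666 -5.32754603] 0.3915803709088822 34.99834726564586
(array([0.59285484, 0.20538469]), np.float64(0.5561524033546448), [array([ 250,  237,   64,   64, 3887], dtype=int32)])
```

Request:
move_arm(
  increments=[
    [[-0.0021,-0.025,0,0,0,0,0.03],[-0.0021,-0.0385,0,0,0,0,0.03],[-0.0021,-0.0385,0,0,0,0,0.03],[-0.0021,-0.0385,0,0,0,0,0.03],[-0.0021,-0.0385,0,0,0,0,0.03],[-0.0021,-0.0385,0,0,0,0,0.03],[-0.0021,-0.0385,0,0,0,0,0.03],[-0.0021,-0.0385,0,0,0,0,0.03]],
  ],
)

```text
t: 20.05
tool_pos: [0.5632, -0.0911, 0.1958]
orientation: [-3.141, 0.003, -0.0]
force: [1.8, -0.8, -4.4]
opening: 0.395
finger_force: 35.0
```

Request:
move_arm(
  increments=[
    [[0,0,-0.02,0,0,0,0.03],[0,0,-0.03,0,0,0,0.03],[0,0,-0.03,0,0,0,0.03],[0,0,-0.02,0,0,0,0.03],[0,0,0,0,0,0,0.03]],
  ],
)

```text
t: 20.47
tool_pos: [0.5615, -0.0889, 0.0923]
orientation: [-3.139, 0.009, -0.0]
force: [-0.7, 0.8, -5.8]
opening: 0.394
finger_force: 35.0
```

```bash
python3 - <<'E'
from h import *
m=camera_model("wrist");s=read_state();print(s["tool_pos"],s["force"],s["opening"]);im=capture("wrist");cv2.imwrite("pics/w9.png",im)
print(rack(im,m))
E
```

```text
[ 0.5614819  -0.08888182  0.092339  ] [-0.73891472  0.7581136  -5.76754317] 0.3935020366776849
([[0.5664, -0.0719], [0.5637, -0.1409], [0.5609, -0.2098], [0.5581, -0.2787]], array([239. ,  68.5]), np.float32(-2.29))
```

View pics/w9.png

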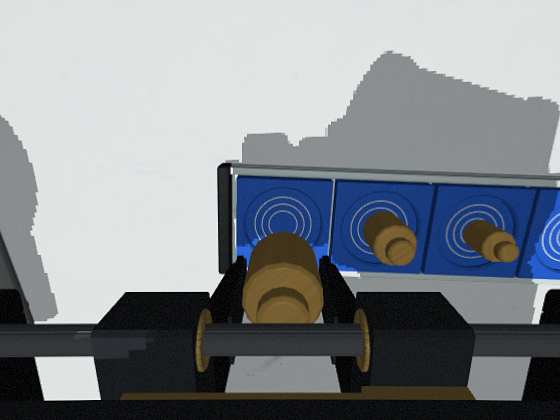

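The 500 is held upright over seat 1, with rings at (283,225). Weights 200 at (390,238) and 100 at (490,240) stand in their seats. I'll lower the 500.

Request:
move_arm(
  increments=[
    [[0,0,-0.025,0,0,0,0.03],[0,0,-0.015,0,0,0,0.03],[0,0,-0.01,0,0,0,0.03],[0,0,-0.006,0,0,0,0.03],[0,0,-0.003,0,0,0,0.03],[0,0,0,0,0,0,0.03],[0,0,0,0,0,0,0.03]],
  ],
)

```text
t: 21.1
tool_pos: [0.5648, -0.0896, 0.0394]
orientation: [3.141, -0.001, -0.0]
force: [-0.4, 0.0, -4.8]
opening: 0.394
finger_force: 35.0
```

Request:
move_arm(
  increments=[
    [[0,0,-0.001,0,0,0,0.03],[0,0,-0.001,0,0,0,0.03],[0,0,0,0,0,0,0.03]],
  ],
)

```text
t: 21.35
tool_pos: [0.5648, -0.0896, 0.0376]
orientation: [3.141, -0.001, -0.0]
force: [-1.4, 0.7, 3.0]
opening: 0.394
finger_force: 35.0
```

Request:
move_arm(
  increments=[
    [[0,0,0,0,0,0,0.05],[0,0,0,0,0,0,0.05],[0,0,0,0,0,0,0.05],[0,0,0,0,0,0,0.05],[0,0,0.015,0,0,0,0.05],[0,0,0.03,0,0,0,0.05],[0,0,0.04,0,0,0,0.05],[0,0,0.04,0,0,0,0.05]],
  ],
)

```text
t: 22.02
tool_pos: [0.5639, -0.0894, 0.1626]
orientation: [-3.141, 0.002, -0.0]
force: [0.7, -0.2, 0.2]
opening: 0.524
finger_force: 0.0
```

Request:
move_arm(
  increments=[
    [[-0.01,-0.026,0.025,0,0,0,0.05],[-0.01,-0.026,0.025,0,0,0,0.05],[-0.01,-0.026,0.025,0,0,0,0.05],[-0.01,-0.026,0.025,0,0,0,0.05],[0,0,0,0,0,0,0.05],[0,0,0,0,0,0,0.05]],
  ],
)

```text
t: 22.52
tool_pos: [0.5243, -0.1947, 0.2628]
orientation: [3.14, -0.002, -0.002]
force: [0.3, 0.1, -0.8]
opening: 0.525
finger_force: 0.0
```

```bash
python3 - <<'E'
from h import *
m=camera_model("wrist");s=read_state();print(s["t"],s["tool_pos"]);im=capture("wrist");cv2.imwrite("pics/w10.png",im)
print(rack(im,m))
for w,g in((500,(.564,-.0905)),(200,(.561,-.16)),(100,(.5585,-.229)),(20,(.5555,-.298))): print(w,fitw([(im,m)],w,g,.016))
t=capture("top");mt=camera_model("top")
print([ (round(d["conf"],2),np.round(d["bbox"],1).tolist()) for d in find_in("top","crucible")[:2]])
E
```

```text
22.5167 [ 0.52427436 -0.19466432  0.26278205]
([[0.565, -0.0882], [0.5622, -0.1571], [0.5595, -0.226], [0.5567, -0.295]], array([275. ,  66.6]), np.float32(-2.28))
500 (array([ 0.56352429, -0.08958868]), np.float64(0.8992332816123962), [array([ 162,  136,   44,   38, 1290], dtype=int32)])
200 (array([ 0.56149807, -0.15967232]), np.float64(0.8734087347984314), [array([237, 142,  26,  27, 547], dtype=int32)])
100 (array([ 0.55855675, -0.22864303]), np.float64(0.8441197872161865), [array([303, 148,  20,  21, 321], dtype=int32)])
20 (array([ 0.55532028, -0.29722231]), np.float64(0.7816164493560791), [array([366, 154,  15,  12, 137], dtype=int32)])
[]
```

View pics/w10.png

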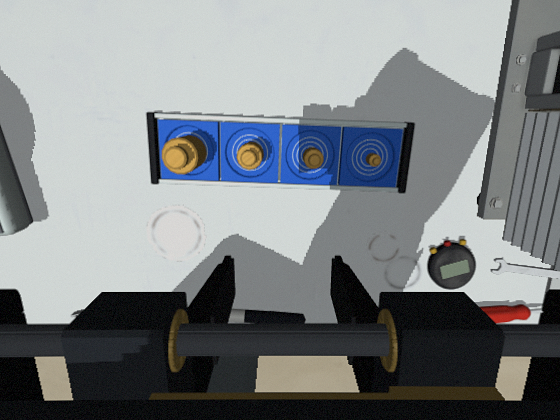

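All four weights stand upright in their recesses, in order, at (180,153), (250,156), (313,159) and (375,160). They fit to within about 3 mm of their seat centres. The robot is clear, so I'll hand in.

```bash
python3 -c "
from bench import *
print(sign_off())"
```

```text
the job is handed in; nothing more can be done
None
```

I handed the job in with the 500, 200, 100 and 20 g weights standing upright in seats 1–4 outward from the balance, each about 3 mm or less from its seat centre in the last picture; the crucible was never approached, but the final look did not detect it, so its position is not re-measured.

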